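Pack the lathe accessory case in two layers

ROBOT

A 7-joint arm with a two-finger parallel gripper is mounted at the origin on the work surface. World frame = base frame: x ahead of the robot, y to its left, z up, the work surface at z = 0. Lengths are in mm, angles in rad, forces in N, time in s.
With the tool pointing down it reaches from about 400 to 875 mm from the base axis. Payload 19.3 kg.
Tool frame: the origin (TCP) lies at the very end of the fingers, on their centre line; the grasp point (between the pads) lies 19 mm behind it (grip_depth is the distance from the TCP to the grasp point, in mm); z points along the fingers, y is the direction in which the jaws open and shut (so a half turn about z gives the same grasp; the last joint's range is limited). The gripper opens to 85 mm and grips with 20 to 120 N. Pads are 22 mm wide; open, the fingers measure 114 mm over their backs; the gripper's body (76 mm by 85 mm) begins 54 mm behind the grasp point. The pads swing forward as they close: fully open they stand 13 mm farther back than shut.
Start: joints at [1.056, 0.521, -0.036, 1.599, 0.021, 1.021, -0.113], TCP at [268.896, -564.19, 231.291] pointing down, gripper open.
Joint ranges: [-2.91, 2.91], [-0.3, 2.13], [-1.5, 1.42], [0.17, 2.43], [-1.26, 4.41], [0.16, 1.93], [-2.52, 2.52]. Speed limits (rad/s): [1.89, 1.89, 2.39, 2.39, 3.01, 3.01, 3.01].

INTERFACE

Orientations are given as a unit quaternion [w, x, y, z].
In Python, from rig import observe, get_image, job_done, grip_depth gives the robot as it stands. The module is installed in compiled form; this text tells all that it offers.
- The arm moves only by the shell command python3 -m crank 'ROWS'. ROWS is text: rows parted by semicolons, each of 7 numbers parted by spaces: the shift along the tool's x, y, z in mm, then the turn, a rotation vector about the tool's x, y, z in degrees, then the closure, from -1 (fully open) to 1 (shut). A call has 1 to 10 rows; each row shifts and turns the commanded pose from where the row before left it, along the tool's axes as they then stand; what a row does not reach is not made up. A row lasts 1/8 s, in which the tool goes at most 62.5 mm and 10.7 degrees, less where a joint would pass 70% of its speed; a pose out of reach is approached as far as the arm can. A call with a gripper value outside its range is refused whole. The fingers move at their own pace and stop on an object; the grip force is fixed at half the most. Time passes only in rows, so rows that do not move let the fingers close. It gives the time, the measured TCP pose, the force and the opening at its end, in the units of the state.
- observe(): the state, without advancing time (a new reading comes with each control period).
- get_image(name): name is "side" or "top"; returns a dict with "frame" (384x512x3 uint8, red, green, blue), "depth" (384x512 float32, mm along the optical axis (not along the pixel's ray), 0 where there is no reading), "camera_matrix" (3x3 intrinsics, pixels), "dist" ([k1, k2, p1, p2, k3] as OpenCV has them; the pictures are not rectified), "extrinsics" (4x4, takes a point from camera to world coordinates). Camera axes: x right, y down, z forward; pixel columns grow to the right and rows downward; lengths in mm; the calibration is good to about 2 mm. A picture is of the moment at which its call begins.
- job_done(): hands the job in, once; it reports no verdict.
The state is a dict: "time_s": time; "joint_pos": joint angles; "dq": joint speeds; "joint_efforts": joint torques, N m; "tool_pos": TCP position; "tcp_rot": TCP orientation; "wrist_force": force on the tool from outside, world axes, zero at the start; "wrist_torque": the same for the moment, N m; "gripper_width": opening from 0.0 (shut) to 1.0 (fully open).
Only numpy, scipy, OpenCV 4.12 (cv2) and the standard library are available. Lean on these libraries where they do the work, as an engineer would, in place of code of your own. Each camera call takes 0.05 s, during which the arm holds its last target. There are 200 camera calls.

TASK

Pack the lathe accessory case: lay the smaller of the two steel faceplates flat, hub up, in the case's empty bottom pocket, then fit the plywood divider over the bottom layer, flat on the block inside the case walls with its fin up, and last stand the centre with the plain conical point upright on the divider beside the fin. The large faceplate and the pronged spur drive are not part of the kit.

Things in the scene. Friction and masses are not known exactly. Their poses are not given: they have to be found in the camera images.
- case: fixed open wooden case, 190 x 190 mm, 73 high, walls 8. Origin: centre of underside, z up, x, y along its sides. Inside, a plywood block reaches 49 mm above the underside; its two pockets have dark floors 5 mm above the underside. Wide empty pocket: 130 along x, 104 along y, centre x = 0, y = -25 mm. Narrow pocket (130 x 40, centre y = +57) already holds a steel bar with brass head.
- faceplate: small steel lathe faceplate, 0.45 kg, loose, lying hub up: disc 76 mm in diameter, 8 thick, with six dark holes; central round hub 32 mm in diameter, 32 tall on it (40 in all), the place to grip. Origin: centre of the disc's underside, z up along the hub. A like faceplate of 106 mm lies nearby; it is not wanted.
- divider: loose plywood plate 150 x 150 mm, 8 thick, notched corners, 0.2 kg, lying fin up. Fin to grip: upright bar across the middle, 14 mm thick (along x), 90 long (along y), 32 tall above the plate. Origin: centre of the underside, z up. It fits the case in any quarter turn with 12 mm play all round and rests on the block. Each side of the fin is a strip 68 mm wide.
- centre: steel lathe centre, 0.32 kg, loose, standing: dark round foot 40 mm in diameter, 12 high; cylindrical body 30 mm in diameter from 12 to 52 mm height (grip here); plain cone to a point at 75 mm. Origin: centre of the underside, z up to the point. A spur drive with the same foot and body but a four-pronged crown instead of the cone stands nearby; it is not wanted.
Things that resemble listed ones, but are neither listed nor needed, are in the scene too. Leave any orange, purple or red look-alike of the divider alone.

How it is judged:
By the outcome, as a careful person would: the job done as asked, in the order asked, and still so for the second after the job is handed in, with the robot touching nothing.
It also fails if it takes over 66 s, if anything falls off the work surface, if the arm or the gripper's body presses on something with over 40 N, if the wrist force passes 120 N, or if a joint passes its speed limit or range.

## Working session

There is one attempt and no reset: what is moved stays moved. The work goes in short steps, Python scripts to look and compute and a shell command to move; the robot and the scene stay as the last step left them, time stands still between calls to the robot, and variables do not carry over. Pictures are saved under pics/ and viewed, about 8 in all and at most 12, crops included, and the job is handed in when it is done.

```bash
mkdir -p pics
cat > h.py <<'E'
import numpy as np, cv2
from rig import *
def grab(n):
    d=get_image(n); np.savez(f'{n}.npz',**{k:np.asarray(v) for k,v in d.items()}); return d
def load(n): return dict(np.load(f'{n}.npz'))
def ray(d,px):
    p=cv2.undistortPoints(np.array(px,float).reshape(-1,1,2),d['camera_matrix'],d['dist']).reshape(-1,2)
    r=np.c_[p,np.ones(len(p))]@d['extrinsics'][:3,:3].T
    return d['extrinsics'][:3,3],r
def onplane(d,px,z):
    o,r=ray(d,px); return o+r*((z-o[2])/r[:,2])[:,None]
def cloud(d):
    h,w=d['depth'].shape; u,v=np.meshgrid(np.arange(w),np.arange(h))
    p=cv2.undistortPoints(np.stack([u,v],-1).reshape(-1,1,2).astype(float),d['camera_matrix'],d['dist']).reshape(-1,2)
    z=d['depth'].reshape(-1,1); c=np.c_[p*z,z]
    X=c@d['extrinsics'][:3,:3].T+d['extrinsics'][:3,3]; X[z[:,0]==0]=np.nan
    return X.reshape(h,w,3)
E
python3 - <<'E'
from h import *
for n in('top','side'):
    d=grab(n); f=d['frame'][:,:,::-1]
    cv2.imwrite(f'pics/{n}0.png',cv2.resize(f,(800,600),interpolation=cv2.INTER_CUBIC))
    print(n,np.round(d['extrinsics'],3).tolist(),np.round(d['camera_matrix']).tolist(),d['dist'])
s=observe();print({k:np.round(v,3) for k,v in s.items()},grip_depth)
E
```

```text
top [[-0.018, -0.994, 0.105, 352.037], [-1.0, 0.019, 0.011, 102.036], [-0.013, -0.105, -0.994, 1026.149], [0.0, 0.0, 0.0, 1.0]] [[425.0, 0.0, 250.0], [0.0, 425.0, 197.0], [0.0, 0.0, 1.0]] [0.05232013 0.         0.         0.         0.        ]
side [[-0.986, -0.14, 0.096, 382.155], [-0.169, 0.769, -0.617, 659.866], [0.013, -0.624, -0.781, 716.669], [0.0, 0.0, 0.0, 1.0]] [[355.0, 0.0, 257.0], [0.0, 355.0, 193.0], [0.0, 0.0, 1.0]] [0.03394256 0.         0.         0.         0.        ]
{'time_s': np.float64(0.1), 'joint_pos': array([ 1.056,  0.522, -0.036,  1.6  ,  0.021,  1.021, -0.113]), 'dq': array([-0.001, -0.001, -0.001, -0.   ,  0.001,  0.002, -0.001]), 'joint_efforts': array([ 4.0000e-03, -9.2850e+01,  1.9840e+00, -3.7054e+01,  1.8000e-02,
        5.0000e-03,  0.0000e+00]), 'tool_pos': array([ 268.772, -563.917,  230.773]), 'tcp_rot': array([-0.001,  0.975,  0.221, -0.   ]), 'wrist_force': array([-0.868,  0.427, -0.703]), 'wrist_torque': array([-0.027,  0.004,  0.017]), 'gripper_width': np.float64(1.003)} 18.700000000000003
```

View pics/top0.png

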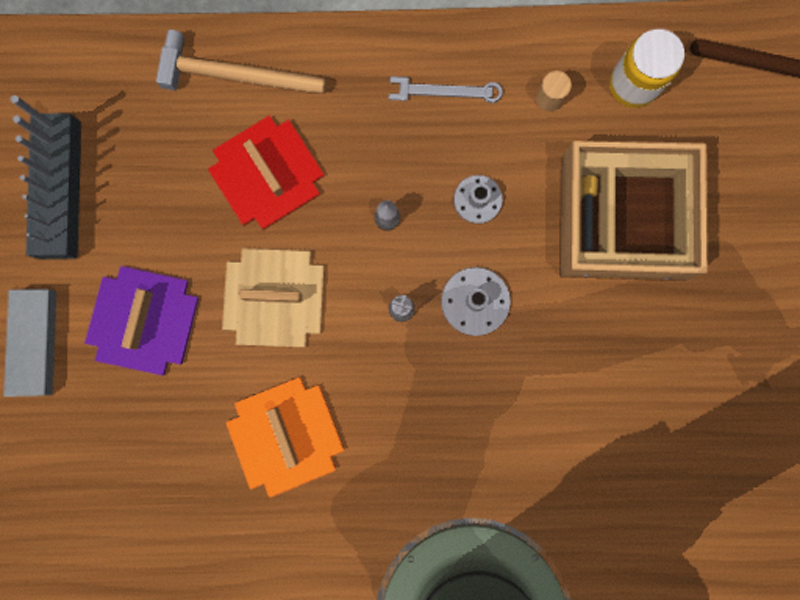

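View pics/side0.png

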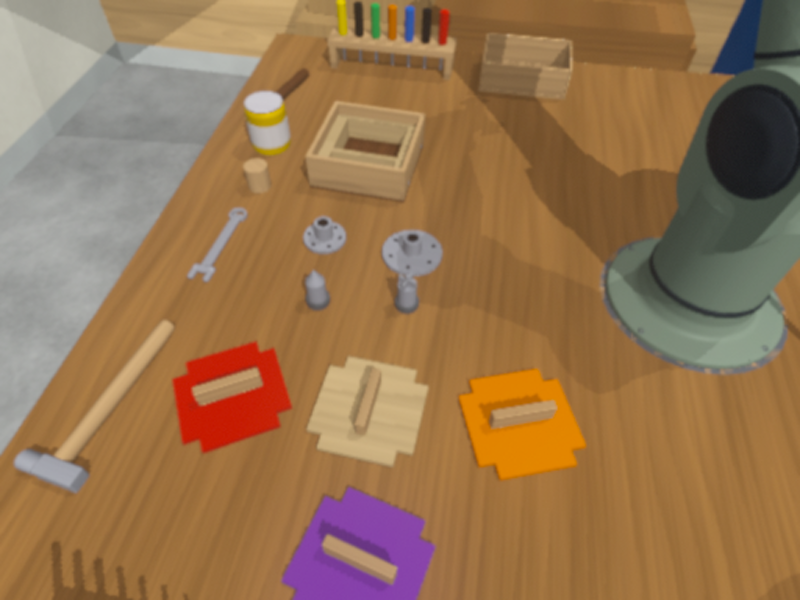

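Top view (800x600 px): the small faceplate is at (478,199) and the large one at (477,300). The conical centre is at (387,213) and the spur drive at (401,306). The plain plywood divider is at (275,297), with red, purple and orange look-alikes at (266,172), (142,320) and (285,437). The case is at (637,207), narrow pocket on the left, which is world +y.

I choose the small faceplate, the cone centre and the plain divider, and check them in a crop.

```bash
cat > meas.py <<'E'
from h import *
def rect(P): 
    r=cv2.minAreaRect(P[:,:2].astype(np.float32)); return [np.round(np.array(x),1).tolist() for x in r]
for n in('top','side'):
    d=load(n); X=cloud(d); Z=X[...,2]
    def sel(c,r,lo,hi):
        m=(np.hypot(X[...,0]-c[0],X[...,1]-c[1])<r)&(Z>lo)&(Z<hi); return X[m]
    t=load('top'); g=lambda u,v,z: onplane(t,[[u/1.5625,v/1.5625]],z)[0]
    for name,(u,v,z),r,bands in [('face',(478,199,10),55,[(4,14),(35,46)]),('centre',(387,213,30),35,[(4,80),(16,50)]),
        ('case',(637,207,70),150,[(66,80),(45,53),(0,10)]),('divider',(275,297,8),85,[(4,12),(35,46)])]:
        c=g(u,v,z)
        for lo,hi in bands:
            P=sel(c,r,lo,hi)
            if len(P)>4: print(n,name,c.round()[:2],(lo,hi),len(P),'med',np.median(P,0).round(1),'zmax',P[:,2].max().round(1),'rect',rect(P))
E
python3 meas.py
python3 - <<'E'
from h import *
a=load('top')['frame'][60:230,130:350,::-1]; a=cv2.resize(a,None,fx=3.4,fy=3.4,interpolation=cv2.INTER_CUBIC)
cv2.imwrite('pics/crop.png',a)
# faceplate gray mask circle fit, top view
for n in('top','side'):
    d=load(n); hsv=cv2.cvtColor(d['frame'],cv2.COLOR_RGB2HSV); m=((hsv[...,1]<60)&(hsv[...,2]>90)).astype(np.uint8)
    m=cv2.morphologyEx(m,cv2.MORPH_CLOSE,np.ones((5,5)))
    for c in cv2.findContours(m,cv2.RETR_EXTERNAL,cv2.CHAIN_APPROX_NONE)[0]:
        if 100<cv2.contourArea(c)<2500:
            P=onplane(d,c.reshape(-1,2),8); (x,y),r=cv2.minEnclosingCircle(P[:,:2].astype(np.float32)); 
            if r<70: print(n,c.mean(0).round().tolist(),round(x),round(y),round(r,1),P.mean(0).round(1))
E
```

```text
top face [629. -26.] (4, 14) 553 med [624.8 -22.9   7.3] zmax 13.5 rect [[624.7, -24.5], [81.1, 81.2], 38.8]
top face [629. -26.] (35, 46) 134 med [629.1 -24.8  39.2] zmax 44.0 rect [[629.1, -24.7], [28.7, 29.9], 85.5]
top centre [604. 116.] (4, 80) 242 med [597.1 116.2  50.7] zmax 75.9 rect [[597.1, 115.0], [45.3, 43.3], 79.8]
top centre [604. 116.] (16, 50) 37 med [591.4 116.1  33.6] zmax 48.5 rect [[593.5, 117.1], [26.5, 8.6], 88.0]
top case [ 594. -247.] (66, 80) 1401 med [ 599.8 -252.5   71.8] zmax 77.5 rect [[595.9, -248.0], [192.3, 192.4], 87.0]
top case [ 594. -247.] (45, 53) 1994 med [ 606.1 -249.2   48.2] zmax 52.9 rect [[595.5, -248.5], [192.5, 191.5], 87.1]
top case [ 594. -247.] (0, 10) 3567 med [ 589.5 -262.1    3.2] zmax 10.0 rect [[593.1, -246.5], [299.1, 294.2], 41.0]
top divider [481. 292.] (4, 12) 3014 med [475.3 294.5   7.4] zmax 12.0 rect [[480.8, 296.1], [152.5, 149.3], 88.7]
top divider [481. 292.] (35, 46) 236 med [480.4 295.5  39. ] zmax 44.1 rect [[481.0, 296.1], [90.1, 14.4], 86.7]
side face [629. -26.] (4, 14) 301 med [623.4 -13.6   7.5] zmax 14.0 rect [[6
[... 914 characters left out ...]
ct [[482.2, 296.1], [89.5, 14.0], 86.4]
top [[256.0, 197.0]] 461 97 19.8 [461.5  99.1   8. ]
top [[304.0, 193.0]] 469 -17 53.0 [469.2 -16.5   8. ]
top [[246.0, 136.0]] 611 116 19.9 [610.4 120.2   8. ]
top [[306.0, 127.0]] 630 -25 38.2 [630.  -24.9   8. ]
top [[405.0, 54.0]] 816 -282 41.3 [ 805.3 -272.5    8. ]
top [[421.0, 34.0]] 856 -314 40.1 [ 856.  -314.3    8. ]
top [[108.0, 38.0]] 867 461 48.2 [866.4 460.7   8. ]
side [[32.0, 300.0]] 869 456 52.4 [867.6 452.7   8. ]
side [[202.0, 186.0]] 612 98 41.8 [612.2 100.7   8. ]
side [[207.0, 151.0]] 631 -31 47.4 [631.5 -25.7   8. ]
side [[172.0, 85.0]] 823 -310 54.7 [ 822.8 -303.     8. ]
side [[168.0, 65.0]] 877 -418 45.5 [ 876.8 -418.     8. ]
```

View pics/crop.png

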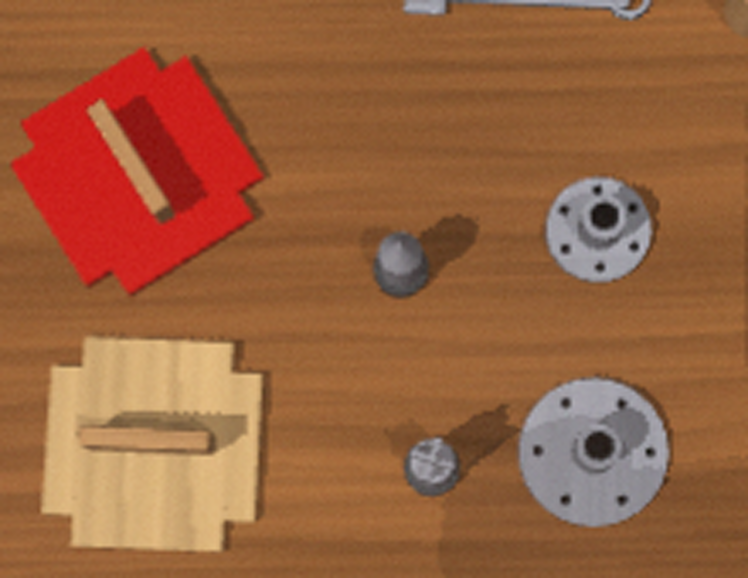

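Crop check: the disc at (600,228) is the smaller one (measured radius 38, against 53 for the other). The piece at (400,262) has a plain cone and (432,463) has prongs. The plain divider is at (152,440).

Measured poses:

| Item | x, y (mm) | Yaw |
|---|---|---|
| Faceplate | (630,-25) | – |
| Case | (596,-248) | -3° |
| Divider | (481.5,296) | -3.5° |
| Centre | about (603,116) | – |

Next I turn the tool so its x axis is at 86.8°, then fly over the faceplate.

```bash
cat > go.py <<'E'
# usage: go.py x y z yaw_of_tool_x : shift in current tool axes, turn afterwards
import sys; from h import *
from scipy.spatial.transform import Rotation as R
s=observe(); q=s['tcp_rot']; r=R.from_quat(np.roll(q,-1)); p=s['tool_pos']
x,y,z,yaw=map(float,sys.argv[1:5]); c,n=np.cos(np.radians(yaw)),np.sin(np.radians(yaw))
Rt=R.from_matrix(np.array([[c,n,0],[n,-c,0],[0,0,-1.]]))
d=np.array([x,y,z])-p
print('t',round(s['time_s'],2),'tcp',p.round(1),'yaw',np.degrees(np.arctan2(*r.as_matrix()[[1,0],0])).round(2),'F',np.round(s['wrist_force'],1),'w',round(s['gripper_width'],3),'q',np.round(s['joint_pos'],2))
print('turn(tool,deg)',np.degrees((r.inv()*Rt).as_rotvec()).round(1),'shift now',r.inv().apply(d).round(1),'shift after turn',Rt.inv().apply(d).round(1))
E
python3 -m crank '0 0 0 0 0 -10.2 -1;0 0 0 0 0 -10.2 -1;0 0 0 0 0 -10.2 -1;0 0 0 0 0 -10.2 -1;0 0 0 0 0 -10.2 -1;0 0 0 0 0 -10.3 -1;40 24 0 0 0 0 -1;46 27 0 0 0 0 -1;46 27 0 0 0 0 -1;46 27 0 0 0 0 -1'; python3 go.py 630 -25 110 86.8
```

```text
time_s: 1.35
tool_pos: [384.3, -390.8, 231.2]
tcp_rot: [-0.0, 0.727, 0.687, -0.0]
wrist_force: [0.9, -0.8, 0.2]
gripper_width: 1.001
t 1.35 tcp [ 384.3 -390.8  231.2] yaw 86.77 F [ 0.9 -0.8  0.2] w 1.001 q [ 0.95  0.42 -0.35  1.79  0.17  0.96  0.47]
turn(tool,deg) [-0. -0. -0.] shift now [379.1 224.7 121.2] shift after turn [379.  224.9 121.2]
```

```bash
python3 -m crank '42 25 0 0 0 0 -1;42 25 0 0 0 0 -1;42 25 0 0 0 0 -1;42 25 0 0 0 0 -1;42 25 10 0 0 0 -1;42 25 20 0 0 0 -1;42 25 20 0 0 0 -1;42 25 20 0 0 0 -1;43 24.5 31 0 0 0 -1;0 0 20 0 0 0 -1'; python3 go.py 630 -25 10 86.8
python3 - <<'E'
from h import *
d=grab('side'); f=d['frame'][60:260,120:320,::-1]
cv2.imwrite('pics/side1.png',cv2.resize(f,(600,600),interpolation=cv2.INTER_CUBIC))
E
```

```text
time_s: 2.6
tool_pos: [629.7, -22.0, 108.4]
tcp_rot: [-0.001, 0.725, 0.689, 0.0]
wrist_force: [-1.1, -0.3, 0.4]
gripper_width: 0.999
t 2.6 tcp [629.7 -22.  108.4] yaw 87.07 F [-1.1 -0.3  0.4] w 0.999 q [ 0.19  0.7  -0.37  1.67  0.32  0.84 -0.37]
turn(tool,deg) [-0.1 -0.1  0.3] shift now [-3.2  0.6 98.4] shift after turn [-3.   0.5 98.4]
```

View pics/side1.png

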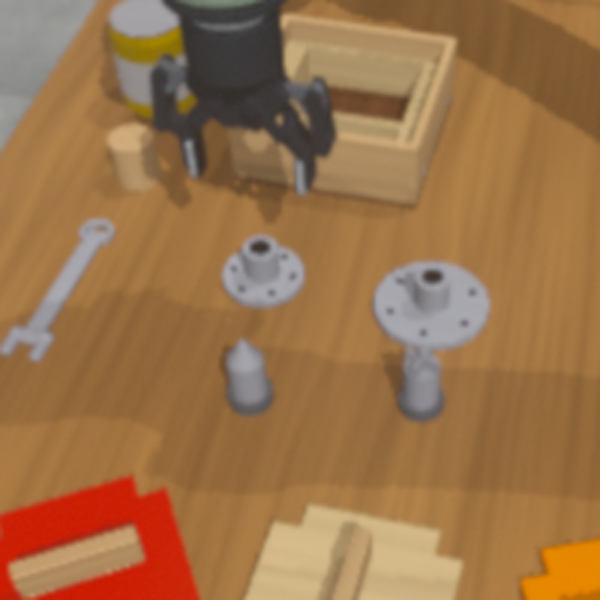

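The crop shows the open gripper above the small faceplate, hub at (262,258), with the jaws along world x. I descend to z = 11 and grip.

```bash
python3 -m crank '-1 0 25 0 0 0 -1;-2 0.5 25 0 0 0 -1;0 0 20 0 0 0 -1;0 0 15 0 0 0 -1;0 0 12 0 0 0 -1;0 0 0 0 0 0 0.2;0 0 0 0 0 0 1;0 0 0 0 0 0 1;0 0 0 0 0 0 1;0 0 0 0 0 0 1'; python3 go.py 594.7 -273 130 86.8
```

```text
time_s: 3.9
tool_pos: [630.3, -29.6, 14.4]
tcp_rot: [0.001, 0.727, 0.687, 0.001]
wrist_force: [-1.5, 0.1, 8.4]
gripper_width: 0.355
t 3.9 tcp [630.3 -29.6  14.4] yaw 86.77 F [-1.5  0.1  8.4] w 0.355 q [ 0.17  0.83 -0.32  1.7   0.38  0.67 -0.42]
turn(tool,deg) [ 0.1 -0.  -0. ] shift now [-245.   -21.6 -115.7] shift after turn [-245.   -21.9 -115.6]
```

```bash
python3 -m crank '0 0 0 0 0 0 1;0 0 -10 0 0 0 1;0 0 -20 0 0 0 1;0 0 -30 0 0 0 1;0 0 -30 0 0 0 1;0 0 -30 0 0 0 1;0 0 -5 0 0 0 1'; python3 go.py 594.7 -277.6 130 86.8
python3 - <<'E'
from h import *
for n in('side','top'):
    d=grab(n); X=cloud(d); m=(np.hypot(X[...,0]-630,X[...,1]+27)<60)&(X[...,2]>100)&(X[...,2]<135); P=X[m]; print(n,len(P),P.mean(0).round(1),P.min(0).round(1),P.max(0).round(1))
    f=d['frame'][60:260,120:320,::-1] if n=='side' else d['frame'][50:250,220:420,::-1]
    cv2.imwrite(f'pics/lift_{n}.png',cv2.resize(f,(500,500)))
E
```

```text
time_s: 4.78
tool_pos: [630.5, -29.7, 141.1]
tcp_rot: [0.001, 0.727, 0.687, 0.001]
wrist_force: [0.3, 1.2, -5.2]
gripper_width: 0.356
t 4.78 tcp [630.5 -29.7 141.1] yaw 86.77 F [ 0.3  1.2 -5.2] w 0.356 q [ 0.21  0.65 -0.39  1.65  0.3   0.89 -0.35]
turn(tool,deg) [ 0.2 -0.  -0. ] shift now [-249.6  -21.8   11. ] shift after turn [-249.5  -21.9   11.1]
side 228 [622.9  -7.5 132.6] [591.9 -42.2 125. ] [667.6  13.8 135. ]
top 361 [622.6  -9.9 132.3] [590.2 -62.8 124.7] [662.7  12.4 135. ]
```

View pics/lift_side.png

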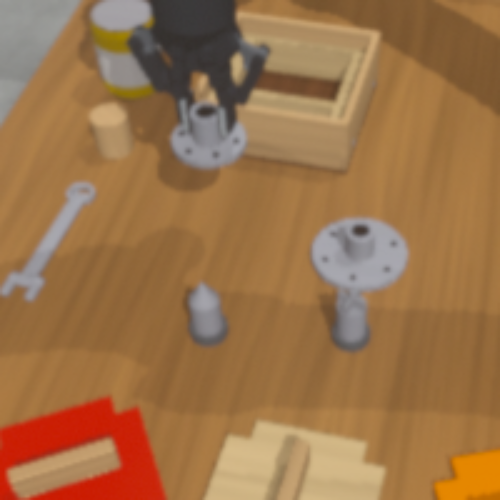

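The crop shows the faceplate held level by its hub, disc edge at (208,145), with the centre and the other pieces untouched. Its measured centre is (629.3,-24.7). I carry it over the pocket and lower it part way.

```bash
python3 -m crank '-30 -3 0 0 0 0 1;-40 -4 0 0 0 0 1;-45 -4 0 0 0 0 1;-45 -4 0 0 0 0 1;-45 -4 0 0 0 0 1;-30 -2 0 0 0 0 1;-14.5 -1 0 0 0 0 1;0 0 20 0 0 0 1;0 0 20 0 0 0 1;0 0 0 0 0 0 1'; python3 go.py 595 -277.6 20.5 86.8
python3 - <<'E'
from h import *
d=grab('top'); X=cloud(d)
f=d['frame'][60:210,340:490,::-1]; cv2.imwrite('pics/place1.png',cv2.resize(f,(600,600),interpolation=cv2.INTER_CUBIC))
for n in('top','side'):
    d=grab(n) if n=='side' else d; X=cloud(d)
    m=(np.hypot(X[...,0]-595,X[...,1]+272)<45)&(X[...,2]>84)&(X[...,2]<98);P=X[m]
    if len(P):print(n,len(P),P.min(0).round(1),P.max(0).round(1))
E
```

```text
time_s: 6.12
tool_pos: [592.6, -275.5, 95.6]
tcp_rot: [-0.002, 0.726, 0.688, -0.001]
wrist_force: [-0.3, 0.4, -5.8]
gripper_width: 0.351
t 6.12 tcp [ 592.6 -275.5   95.6] yaw 86.9 F [-0.3  0.4 -5.8] w 0.351 q [ 0.58  0.74 -0.36  1.61  0.32  0.86  0.03]
turn(tool,deg) [-0.2 -0.1  0.1] shift now [-2.1  2.8 75.1] shift after turn [-2.   2.5 75.1]
top 429 [ 554.4 -299.    84.1] [ 628.6 -232.4   97.2]
side 221 [ 556.3 -299.9   84.1] [ 629.7 -233.1   98. ]
```

View pics/place1.png

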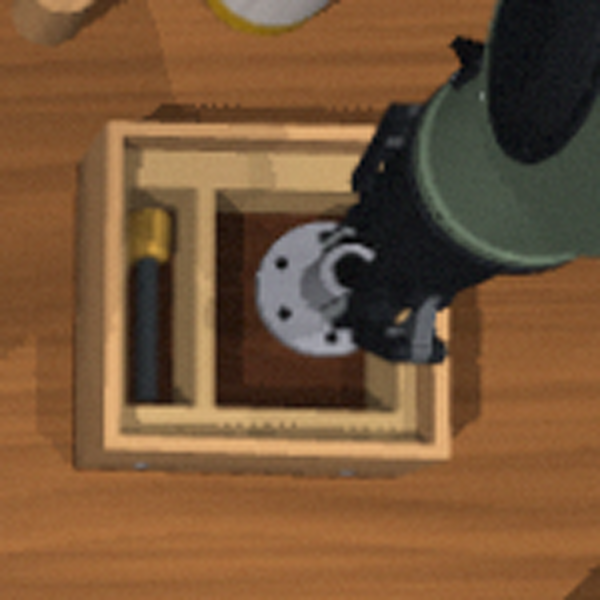

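The disc is at (310,290), over the pocket; its centre measures (592.5,-271), within 3 mm of the target. I lower it.

```bash
python3 -m crank '-2 2.5 15 0 0 0 1;0 0 15 0 0 0 1;0 0 15 0 0 0 1;0 0 12 0 0 0 1;0 0 8 0 0 0 1;0 0 5 0 0 0 1;0 0 3 0 0 0 1;0 0 0 0 0 0 1'; python3 go.py 595 -277.6 19.5 86.8
```

```text
time_s: 7.22
tool_pos: [595.9, -279.6, 25.4]
tcp_rot: [0.0, 0.727, 0.687, 0.0]
wrist_force: [-0.2, -1.1, -4.8]
gripper_width: 0.355
t 7.22 tcp [ 595.9 -279.6   25.4] yaw 86.78 F [-0.2 -1.1 -4.8] w 0.355 q [ 0.56  0.84 -0.33  1.62  0.36  0.74  0.  ]
turn(tool,deg) [ 0.  0. -0.] shift now [ 2.  -1.1  5.9] shift after turn [ 2.  -1.1  5.9]
```

```bash
python3 -m crank '2 0 2 0 0 0 1;0 0 2 0 0 0 1;0 0 1.5 0 0 0 1;0 0 0 0 0 0 1'; python3 go.py 595 -277.6 20 86.8
```

```text
time_s: 7.72
tool_pos: [596.0, -277.6, 19.7]
tcp_rot: [-0.0, 0.727, 0.687, -0.0]
wrist_force: [0.1, -0.4, -5.3]
gripper_width: 0.357
t 7.72 tcp [ 596.  -277.6   19.7] yaw 86.78 F [ 0.1 -0.4 -5.3] w 0.357 q [ 0.55  0.85 -0.33  1.62  0.37  0.73 -0.  ]
turn(tool,deg) [-0. -0. -0.] shift now [-0.1 -1.  -0.3] shift after turn [-0.1 -1.  -0.3]
```

Just above the floor. I lower it a touch more, then open part way.

```bash
python3 -m crank '0 0 1 0 0 0 1;0 0 0 0 0 0 1'; python3 -m crank '0 0 0 0 0 0 -0.1;0 0 0 0 0 0 -0.1;0 0 0 0 0 0 -0.1;0 0 -5 0 0 0 -0.1;0 0 -20 0 0 0 -0.1;0 0 -30 0 0 0 -0.1;0 0 -40 0 0 0 -0.1;0 0 -30 0 0 0 -1'; python3 go.py 481.5 296 100 86.5
```

```text
time_s: 7.98
tool_pos: [596.0, -277.6, 19.4]
tcp_rot: [0.0, 0.727, 0.687, -0.0]
wrist_force: [-4.2, 1.9, 5.4]
gripper_width: 0.358
time_s: 8.98
tool_pos: [596.5, -277.7, 147.1]
tcp_rot: [0.001, 0.727, 0.687, 0.0]
wrist_force: [-0.3, -0.6, -0.8]
gripper_width: 0.744
t 8.97 tcp [ 596.5 -277.7  147.1] yaw 86.78 F [-0.3 -0.6 -0.8] w 0.744 q [ 0.59  0.69 -0.38  1.57  0.29  0.94  0.06]
turn(tool,deg) [0.1 0.  0.3] shift now [ 566.4 -147.1   46.4] shift after turn [ 565.6 -149.8   47.1]
```

```bash
python3 -m crank '30 -8 0 0 0 0 -1;45 -12 0 0 0 0 -1;50 -13 0 0 0 0 -1;50 -13 0 0 0 0 -1;50 -13 0 0 0 0 -1;50 -13 0 0 0 0 -1;50 -13 0 0 0 0 -1;50 -13 0 0 0 0 -1;50 -13 0 0 0 0 -1;50 -13 0 0 0 0 -1'; python3 go.py 481.5 296 100 86.5
python3 - <<'E'
from h import *
d=grab('top'); f=d['frame'][60:210,340:490,::-1]; cv2.imwrite('pics/placed1.png',cv2.resize(f,(500,500),interpolation=cv2.INTER_CUBIC))
X=cloud(d)
for lo,hi,r in((9,18,45),(40,49,22)):
    m=(np.hypot(X[...,0]-595,X[...,1]+273)<r)&(X[...,2]>lo)&(X[...,2]<hi);P=X[m]
    print(len(P),np.median(P,0).round(1),P.min(0).round(1),P.max(0).round(1))
E
```

```text
time_s: 10.22
tool_pos: [498.7, 205.3, 145.3]
tcp_rot: [0.0, 0.727, 0.687, 0.001]
wrist_force: [1.5, 0.2, 0.1]
gripper_width: 1.0
t 10.22 tcp [498.7 205.3 145.3] yaw 86.78 F [1.5 0.2 0.1] w 1.0 q [-0.18  0.53 -0.43  1.89  0.3   0.79 -0.83]
turn(tool,deg) [ 0.1 -0.   0.3] shift now [ 89.6 -22.3  45.3] shift after turn [ 89.5 -22.7  45.3]
553 [ 588.2 -265.7   12.2] [ 555.6 -309.4    9. ] [ 632.5 -235.9   17.7]
145 [ 595.  -272.1   44. ] [ 579.8 -287.4   40.6] [ 609.4 -255.4   48.1]
```

View pics/placed1.png

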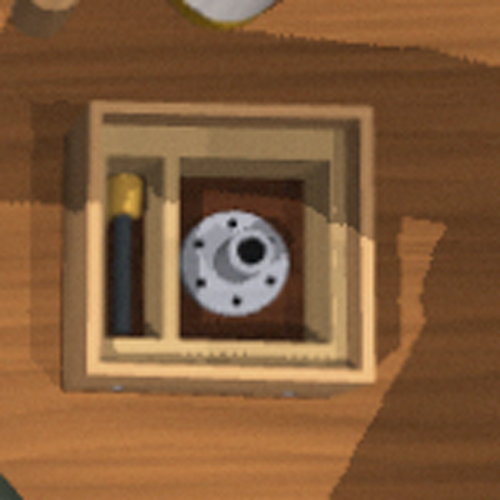

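The faceplate lies flat at (235,262) in the pocket, hub top at z = 44–45 as it should be. Now the divider fin.

```bash
python3 -m crank '40 -10 0 0 0 0.3 -1;35 -9 0 0 0 0 -1;14.5 -3.5 20 0 0 0 -1;0 0 25 0 0 0 -1;0 0 0 0 0 0 -1;0 0 0 0 0 0 -1'; python3 go.py 481.5 296 14 86.5
python3 - <<'E'
from h import *
d=grab('side'); f=d['frame'][190:330,160:320,::-1]; cv2.imwrite('pics/fin.png',cv2.resize(f,(560,490),interpolation=cv2.INTER_CUBIC))
E
```

```text
time_s: 11.02
tool_pos: [482.2, 294.3, 100.2]
tcp_rot: [0.0, 0.729, 0.685, 0.001]
wrist_force: [-0.0, 0.3, 0.2]
gripper_width: 1.002
t 11.03 tcp [482.2 294.3 100.2] yaw 86.46 F [-0.   0.3  0.2] w 1.002 q [-0.37  0.63 -0.4   1.85  0.35  0.73 -1.03]
turn(tool,deg) [ 0.1 -0.  -0. ] shift now [ 1.6 -0.9 86.2] shift after turn [ 1.7 -0.8 86.2]
```

View pics/fin.png

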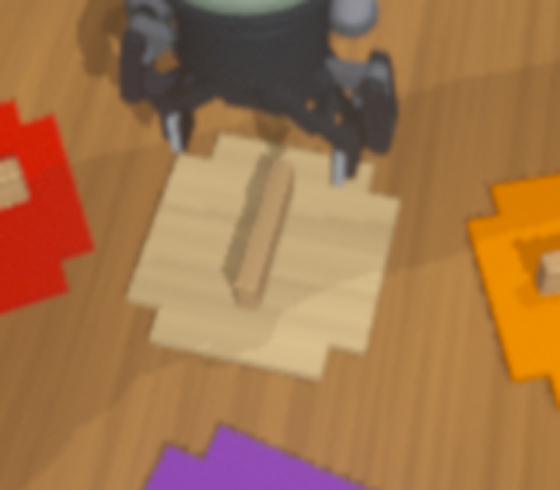

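The jaws straddle the fin (top end (280,165) to (248,290)), with clearance to the red and orange plates. I descend and grip.

```bash
python3 -m crank '1.6 -1 22 0 0 0 -1;0 0 22 0 0 0 -1;0 0 20 0 0 0 -1;0 0 14 0 0 0 -1;0 0 6 0 0 0 -1;0 0 0 0 0 0 1;0 0 0 0 0 0 1;0 0 0 0 0 0 1;0 0 0 0 0 0 1;0 0 0 0 0 0 1'; python3 go.py 481.5 296 130 86.5
```

```text
time_s: 12.32
tool_pos: [481.1, 296.0, 15.3]
tcp_rot: [0.0, 0.729, 0.685, 0.0]
wrist_force: [-0.4, -0.7, 6.6]
gripper_width: 0.153
t 12.32 tcp [481.1 296.   15.3] yaw 86.48 F [-0.4 -0.7  6.6] w 0.153 q [-0.42  0.76 -0.33  1.88  0.43  0.57 -1.09]
turn(tool,deg) [ 0. -0. -0.] shift now [   0.     0.5 -114.7] shift after turn [  -0.     0.4 -114.7]
```

```bash
python3 -m crank '0 0 0 0 0 0 1;0 0 -10 0 0 0 1;0 0 -20 0 0 0 1;0 0 -30 0 0 0 1;0 0 -35 0 0 0 1;0 0 -35 0 0 0 1;0 0 -10 0 0 0 1;0 0 0 0 0 0 1'; python3 go.py 596 -248 150 87
python3 - <<'E'
from h import *
for n in('top','side'):
    d=grab(n);X=cloud(d); m=(np.hypot(X[...,0]-481,X[...,1]-296)<115)&(X[...,2]>120)&(X[...,2]<158);
    hs=cv2.cvtColor(d['frame'],cv2.COLOR_RGB2HSV); m&=(hs[...,0]>8)&(hs[...,0]<30)&(hs[...,1]>50)
    P=X[m];A=np.c_[P[:,:2]-[481,296],np.ones(len(P))]
    k=P[:,2]<np.median(P[:,2])+6; c=np.linalg.lstsq(A[k],P[k,2],rcond=None)[0]
    print(n,len(P),c.round(3),P.min(0).round(1),P.max(0).round(1),cv2.minAreaRect(P[k,:2].astype(np.float32)))
E
```

```text
time_s: 13.32
tool_pos: [480.9, 295.9, 155.5]
tcp_rot: [0.0, 0.729, 0.685, 0.001]
wrist_force: [-0.6, 0.3, -2.9]
gripper_width: 0.158
t 13.32 tcp [480.9 295.9 155.5] yaw 86.47 F [-0.6  0.3 -2.9] w 0.158 q [-0.34  0.55 -0.44  1.82  0.3   0.84 -0.99]
turn(tool,deg) [ 0.1 -0.  -0.5] shift now [-535.8  148.3    5.3] shift after turn [-537.1  143.4    5.5]
  return _methods._mean(a, axis=axis, dtype=dtype,
  ret = ret.dtype.type(ret / rcount)
Traceback (most recent call last):
ValueError: zero-size array to reduction operation minimum which has no identity
```

```bash
python3 -m crank '-30 8 0 0 0 -0.5 1;-45 12 0 0 0 0 1;-48 13 0 0 0 0 1;-50 13.5 0 0 0 0 1;-50 13.5 0 0 0 0 1;-50 13.5 0 0 0 0 1;-50 13.5 0 0 0 0 1;-50 13.5 0 0 0 0 1;-50 13.5 0 0 0 0 1;-50 13.5 0 0 0 0 1' && python3 -m crank '-40 10 0 0 0 0 1;-24 6 5 0 0 0 1;0 0 20 0 0 0 1;0 0 0 0 0 0 1;0 0 0 0 0 0 1'; python3 go.py 596 -248 110 87
python3 - <<'E'
from h import *
for n in('top','side'):
    d=grab(n)
    f=d['frame'][60:210,340:490,::-1] if n=='top' else d['frame'][30:180,150:300,::-1]
    cv2.imwrite(f'pics/div_{n}.png',cv2.resize(f,(400,400),interpolation=cv2.INTER_CUBIC))
    X=cloud(d); hs=cv2.cvtColor(d['frame'],cv2.COLOR_RGB2HSV)
    m=(np.hypot(X[...,0]-596,X[...,1]+248)<112)&(X[...,2]>110)&(X[...,2]<165)&(hs[...,1]>40)&(hs[...,0]<30)&(hs[...,2]>90); P=X[m]
    if len(P)>20:
        k=np.abs(P[:,2]-np.median(P[:,2]))<6; c=np.linalg.lstsq(np.c_[P[k,:2]-[596,-248],np.ones(k.sum())],P[k,2],rcond=None)[0]
        print(n,len(P),c.round(3),P[k].min(0).round(1),P[k].max(0).round(1),cv2.minAreaRect(P[k,:2].astype(np.float32)))
a=np.hstack([cv2.imread('pics/div_top.png'),cv2.imread('pics/div_side.png')]); cv2.imwrite('pics/div.png',a)
E
```

```text
time_s: 14.62
tool_pos: [582.5, -184.7, 153.4]
tcp_rot: [-0.001, 0.725, 0.688, -0.0]
wrist_force: [0.6, 1.2, -2.2]
gripper_width: 0.149
time_s: 15.25
tool_pos: [595.7, -246.5, 129.8]
tcp_rot: [-0.0, 0.725, 0.689, 0.0]
wrist_force: [0.5, -0.1, -2.5]
gripper_width: 0.149
t 15.25 tcp [ 595.7 -246.5  129.8] yaw 87.08 F [ 0.5 -0.1 -2.5] w 0.149 q [ 0.54  0.69 -0.37  1.62  0.3   0.9   0.01]
turn(tool,deg) [-0.  -0.   0.1] shift now [-1.5  0.4 19.8] shift after turn [-1.5  0.4 19.8]
top 3162 [ 0.00000e+00 -1.00000e-03  1.21487e+02] [ 516.3 -320.4  115.6] [ 672.7 -167.   127.6] ((594.150634765625, -245.4622344970703), (152.0386962890625, 152.18118286132812), 86.9483413696289)
side 1403 [-2.00000e-03 -2.00000e-03  1.23061e+02] [ 518.6 -324.3  117.3] [ 672.3 -168.   128.7] ((595.3052368164062, -247.08755493164062), (154.1048126220703, 150.21719360351562), 87.37550354003906)
```

View pics/div.png

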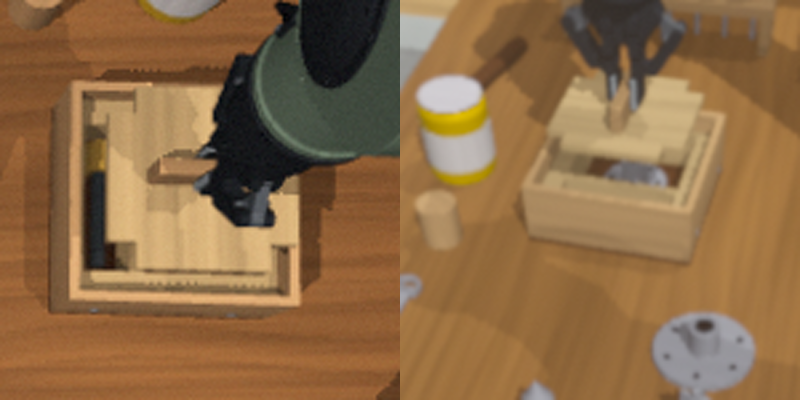

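The divider is level above the case in both views, centred at (594.7,-246.3) with yaw matching the case. I correct by 1–2 mm and lower.

```bash
python3 -m crank '-1.7 1.2 12 0 0 0 1;0 0 15 0 0 0 1;0 0 12 0 0 0 1;0 0 8 0 0 0 1;0 0 6 0 0 0 1;0 0 4 0 0 0 1;0 0 3 0 0 0 1;0 0 0 0 0 0 1;0 0 0 0 0 0 1'; python3 go.py 596 -248 65 87
```

```text
time_s: 16.48
tool_pos: [596.8, -249.7, 70.1]
tcp_rot: [0.0, 0.725, 0.688, 0.0]
wrist_force: [-0.2, -0.1, -1.7]
gripper_width: 0.152
t 16.48 tcp [ 596.8 -249.7   70.1] yaw 86.98 F [-0.2 -0.1 -1.7] w 0.152 q [ 0.53  0.77 -0.35  1.64  0.34  0.79 -0.02]
turn(tool,deg) [ 0.  0. -0.] shift now [ 1.7 -0.9  5. ] shift after turn [ 1.7 -0.9  5.1]
```

```bash
python3 -m crank '1 0 2 0 0 0 1;0 0 2 0 0 0 1;0 0 1 0 0 0 1;0 0 0.7 0 0 0 1;0 0 0 0 0 0 1'; python3 -m crank '0 0 0 0 0 0 0.4;0 0 0 0 0 0 0.4;0 0 0 0 0 0 0.4;0 0 -5 0 0 0 0.4;0 0 -20 0 0 0 0.4;0 0 -30 0 0 0 -1;0 0 -30 0 0 0 -1;0 0 0 0 0 0 -1'; python3 go.py 603 117 130 -3
```

```text
time_s: 17.1
tool_pos: [596.7, -248.6, 64.4]
tcp_rot: [-0.0, 0.725, 0.688, -0.0]
wrist_force: [-3.3, 1.3, 4.9]
gripper_width: 0.151
time_s: 18.1
tool_pos: [598.1, -249.1, 152.9]
tcp_rot: [0.002, 0.726, 0.688, 0.001]
wrist_force: [0.4, 0.5, 0.2]
gripper_width: 0.919
t 18.1 tcp [ 598.1 -249.1  152.9] yaw 86.97 F [0.4 0.5 0.2] w 0.919 q [ 0.55  0.66 -0.38  1.6   0.29  0.93  0.02]
turn(tool,deg) [ 0.3 -0.1 90. ] shift now [365.9 -14.5  22.3] shift after turn [ -14.3 -365.9   22.9]
```

```bash
python3 -m crank '30 -1 0 0 0 0 -1;45 -2 0 0 0 0 -1;50 -2 0 0 0 0 -1;50 -2 0 0 0 0 -1;50 -2 0 0 0 0 -1;50 -2 0 0 0 0 -1;50 -2 0 0 0 0 -1;36 -1.5 0 0 0 0 -1;0 0 0 0 0 -10 -1;0 0 0 0 0 -10 -1'
python3 - <<'E'
from h import *
for n in('top','side'):
    old=load(n) # last saved frames
    d=grab(n)
    f=d['frame'][60:210,340:490,::-1] if n=='top' else d['frame'][30:180,150:300,::-1]
    cv2.imwrite(f'pics/d2_{n}.png',cv2.resize(f,(400,400),interpolation=cv2.INTER_CUBIC))
    X=cloud(d); hs=cv2.cvtColor(d['frame'],cv2.COLOR_RGB2HSV)
    def pr(tag,P):
        if len(P)>3: print(n,tag,len(P),np.median(P,0).round(1),P.min(0).round(1),P.max(0).round(1))
    B=(np.hypot(X[...,0]-596,X[...,1]+248)<115)
    for nm,lo,hi in(('plate',53,61),('fin',83,94)):
        P=X[B&(X[...,2]>lo)&(X[...,2]<hi)]
        if len(P)>5: print(n,nm,len(P),np.median(P,0).round(1),cv2.minAreaRect(P[:,:2].astype(np.float32)))
    X=cloud(old); C=np.hypot(X[...,0]-603,X[...,1]-117)<30
    pr('tip',X[C&(X[...,2]>66)&(X[...,2]<85)]); pr('body',X[C&(X[...,2]>15)&(X[...,2]<52)]); pr('cone',X[C&(X[...,2]>55)&(X[...,2]<85)])
a=np.hstack([cv2.imread('pics/d2_top.png'),cv2.imread('pics/d2_side.png')]); cv2.imwrite('pics/d2.png',a)
E
python3 go.py 602 117 130 177
```

```text
time_s: 19.35
tool_pos: [601.0, 113.3, 149.5]
tcp_rot: [0.0, 0.592, 0.806, -0.0]
wrist_force: [-0.4, 0.5, -0.5]
gripper_width: 1.001
top plate 975 [ 636.7 -293.1   56.1] ((643.967529296875, -301.0107727050781), (183.9453125, 83.94795227050781), 41.737342834472656)
top fin 58 [ 594.1 -283.2   88.4] ((592.941162109375, -280.11114501953125), (23.471418380737305, 13.20572566986084), 87.82778930664062)
top tip 21 [604.3 115.2  69. ] [597.8 112.7  66.2] [609.8 122.   75.2]
top body 49 [591.8 115.7  34.7] [588.8 103.5  15.5] [619.2 135.4  51.9]
top cone 87 [601.7 115.5  61.2] [591.1 103.6  55.1] [615.5 129.2  75.2]
side plate 1254 [ 583.  -248.9   57.7] ((593.46044921875, -246.9472198486328), (193.5007781982422, 183.2427978515625), 87.09195709228516)
side fin 96 [ 594.8 -243.9   89.4] ((595.8826904296875, -247.18576049804688), (88.4089584350586, 14.49887752532959), 85.92042541503906)
side tip 17 [605.2 119.3  69.3] [599.3 115.   66.1] [608.3 125.   75.3]
side body 126 [600.  129.1  34. ] [590.4 106.4  15.1] [619.7 133.7  52. ]
side cone 69 [603.4 121.4  61.3] [593.1 109.3  55.3] [617.1 131.4  75.3]
t 19.45 tcp [601.2 112.5 149.3] yaw 107.14 F [ 0.4 -0.7 -0.1] w 1.002 q [ 0.05  0.63 -0.49  1.69  0.36  0.91 -0.29]
turn(tool,deg) [  0.   -0.  -69.9] shift now [ 4.   2.1 19.3] shift after turn [-0.6  4.5 19.3]
```

View pics/d2.png

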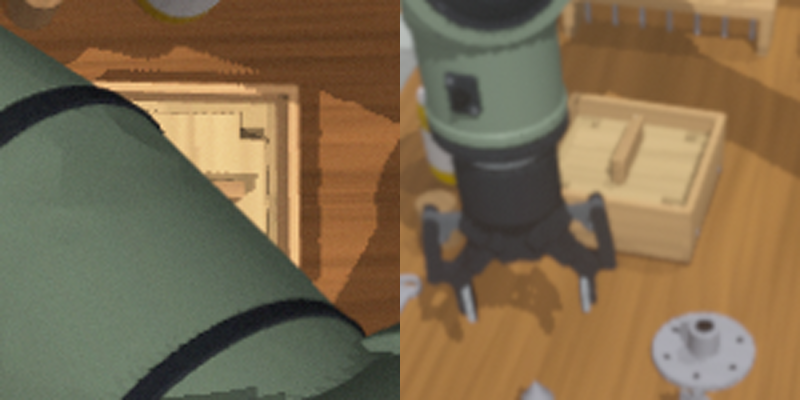

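The divider is seated flat inside the walls: plate top z = 57.7 and fin top 89, as expected. In the right half the fin is at (628,150). The centre measures (604.5,118.5).

```bash
python3 -m crank '0 0 0 0 0 -10 -1;0 0 0 0 0 -10 -1;0 0 0 0 0 -10 -1;0 0 0 0 0 -10 -1;0 0 0 0 0 -10 -1;0 0 0 0 0 -10 -1;0 0 0 0 0 -10 -1;0 0 0 0 0 0 -1;0 0 0 0 0 0 -1'; python3 go.py 604.5 118.5 110 177
```

```text
time_s: 20.58
tool_pos: [601.2, 112.5, 149.2]
tcp_rot: [-0.0, 0.029, 1.0, -0.0]
wrist_force: [-0.3, -0.9, 0.5]
gripper_width: 0.999
t 20.57 tcp [601.2 112.5 149.2] yaw 176.63 F [-0.3 -0.9  0.5] w 0.999 q [ 0.23  0.71 -0.78  1.68  0.58  1.    0.76]
turn(tool,deg) [-0.  -0.  -0.4] shift now [-2.9  6.2 39.2] shift after turn [-3.   6.2 39.2]
```

```bash
python3 -m crank '-3 6.2 15 0 0 -0.4 -1;0 0 25 0 0 0 -1;0 0 0 0 0 0 -1;0 0 0 0 0 0 -1'; python3 go.py 604.5 118.5 18 177
python3 - <<'E'
from h import *
d=grab('side'); f=d['frame'][110:230,150:290,::-1]; cv2.imwrite('pics/ctr.png',cv2.resize(f,(560,480),interpolation=cv2.INTER_CUBIC))
E
```

```text
time_s: 21.08
tool_pos: [604.7, 119.0, 109.4]
tcp_rot: [0.0, 0.023, 1.0, 0.0]
wrist_force: [0.3, -1.0, 1.1]
gripper_width: 0.997
t 21.07 tcp [604.7 119.  109.4] yaw 177.35 F [ 0.3 -1.   1.1] w 0.997 q [ 0.2   0.76 -0.75  1.7   0.62  0.94  0.73]
turn(tool,deg) [0.  0.  0.4] shift now [ 0.2 -0.6 91.4] shift after turn [ 0.2 -0.6 91.4]
```

View pics/ctr.png

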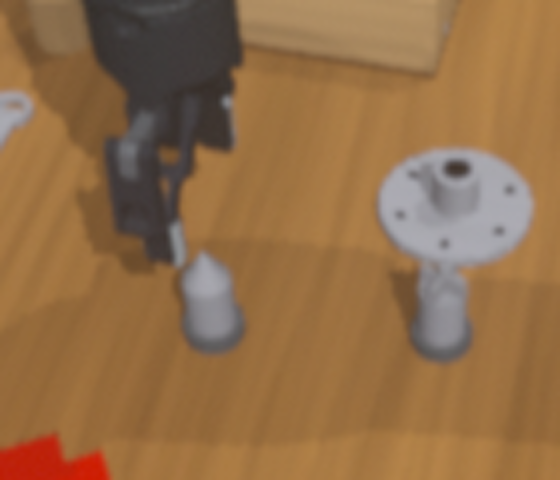

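Run:
```python
from h import *
d=load('side'); T=np.linalg.inv(d['extrinsics'])
p=cv2.projectPoints(np.array([[604.7,161,122.],[604.5,118.5,75],[604.5,118.5,0]]),cv2.Rodrigues(T[:3,:3])[0],T[:3,3],d['camera_matrix'],d['dist'])[0].reshape(-1,2)
print((p-[150,110])*4)
```

```text
[[170.72014805 254.76658645]
 [200.82804771 255.01884389]
 [213.81791891 332.78136311]]
```

The finger pad is seen at (172,255) and predicted at (171,255). The cone tip is seen at (205,253) and predicted at (201,255). They agree to about 2 mm, so I descend and grip.

```bash
python3 -m crank '1.5 0 22 0 0 0 -1;0 0 22 0 0 0 -1;0 0 20 0 0 0 -1;0 0 16 0 0 0 -1;0 0 10 0 0 0 -1;0 0 0 0 0 0 -1;0 0 0 0 0 0 1;0 0 0 0 0 0 1;0 0 0 0 0 0 1;0 0 0 0 0 0 1'; python3 -m crank '0 0 0 0 0 0 1;0 0 0 0 0 0 1'; python3 go.py 604.5 118.5 150 177
```

```text
time_s: 22.38
tool_pos: [603.3, 118.4, 19.7]
tcp_rot: [0.0, 0.023, 1.0, -0.0]
wrist_force: [-2.0, -2.5, 7.8]
gripper_width: 0.331
time_s: 22.62
tool_pos: [603.3, 118.5, 19.7]
tcp_rot: [0.0, 0.023, 1.0, -0.0]
wrist_force: [-1.2, -2.3, 6.5]
gripper_width: 0.337
t 22.62 tcp [603.3 118.5  19.7] yaw 177.37 F [-1.2 -2.3  6.5] w 0.337 q [ 0.15  0.88 -0.67  1.73  0.73  0.8   0.65]
turn(tool,deg) [-0.   0.   0.4] shift now [-1.300e+00  1.000e-01 -1.303e+02] shift after turn [-1.200e+00  1.000e-01 -1.303e+02]
```

```bash
python3 -m crank '0 0 -10 0 0 0 1;0 0 -20 0 0 0 1;0 0 -30 0 0 0 1;0 0 -35 0 0 0 1;0 0 -30 0 0 0 1;0 0 -10 0 0 0 1;0 0 0 0 0 0 1'; python3 -m crank '3 -30 0 0 0 0 1;4 -40 0 0 0 0 1;4 -45 0 0 0 0 1;4 -45 0 0 0 0 1;4 -45 0 0 0 0 1;4 -45 0 0 0 0 1;4 -45 0 0 0 0 1;3 -40 0 0 0 0 1;2 -30 0 0 0 0 1;0 0 0 0 0 0 1'; python3 go.py 555 -245 110 177
python3 - <<'E'
from h import *
o=[]
for n in('top','side'):
    d=grab(n); X=cloud(d)
    f=d['frame'][60:210,340:490,::-1] if n=='top' else d['frame'][10:160,150:300,::-1]
    o.append(cv2.resize(f,(400,400),interpolation=cv2.INTER_CUBIC))
    s=observe()['tool_pos']; P=X[(np.hypot(X[...,0]-s[0],X[...,1]-s[1])<35)&(X[...,2]>s[2]-22)&(X[...,2]<s[2]-8)]
    if len(P): print(n,len(P),P.min(0).round(1),P.max(0).round(1))
cv2.imwrite('pics/c3.png',np.hstack(o))
E
```

```text
time_s: 23.5
tool_pos: [603.1, 118.5, 154.5]
tcp_rot: [0.0, 0.023, 1.0, -0.0]
wrist_force: [0.2, 0.3, -3.6]
gripper_width: 0.335
time_s: 24.75
tool_pos: [553.1, -247.0, 152.5]
tcp_rot: [-0.001, 0.025, 1.0, 0.0]
wrist_force: [0.1, 0.7, -4.3]
gripper_width: 0.335
t 24.75 tcp [ 553.1 -247.   152.5] yaw 177.17 F [ 0.1  0.7 -4.3] w 0.335 q [ 0.84  0.7  -0.78  1.69  0.57  1.    1.37]
turn(tool,deg) [ 0.  -0.1  0.2] shift now [-1.9  2.1 42.4] shift after turn [-1.8  2.1 42.5]
top 55 [ 535.9 -260.8  132.6] [ 554.6 -226.4  144.7]
side 58 [ 536.8 -256.9  133.8] [ 575.5 -223.2  145. ]
```

View pics/c3.png

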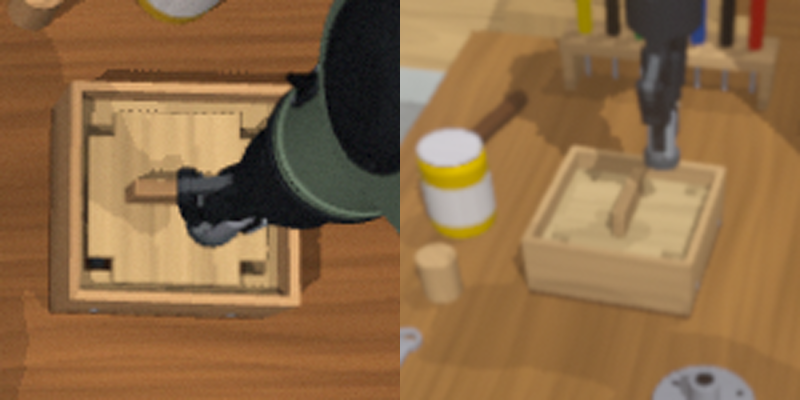

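The centre is held upright over the near strip, foot at (662,160) in the right half and measured at about (556,-243), clear of the fin. I lower it.

```bash
python3 -m crank '0 1 15 0 0 0 1;0 0 18 0 0 0 1;0 0 15 0 0 0 1;0 0 10 0 0 0 1;0 0 7 0 0 0 1;0 0 4 0 0 0 1;0 0 2 0 0 0 1;0 0 0 0 0 0 1;0 0 0 0 0 0 1'; python3 go.py 555 -245 77 177
```

```text
time_s: 25.98
tool_pos: [554.6, -243.6, 83.4]
tcp_rot: [0.0, 0.023, 1.0, -0.0]
wrist_force: [0.1, -0.2, -4.2]
gripper_width: 0.335
t 25.98 tcp [ 554.6 -243.6   83.4] yaw 177.38 F [ 0.1 -0.2 -4.2] w 0.335 q [ 0.8   0.78 -0.73  1.74  0.65  0.88  1.31]
turn(tool,deg) [-0.   0.   0.4] shift now [-0.5 -1.4  6.4] shift after turn [-0.5 -1.4  6.4]
```

```bash
python3 -m crank '0 0 2 0 0 0 1;0 0 2 0 0 0 1;0 0 1 0 0 0 1;0 0 0.7 0 0 0 1;0 0 0 0 0 0 1'; python3 go.py 555 -245 77 177
```

```text
time_s: 26.6
tool_pos: [554.5, -243.5, 77.3]
tcp_rot: [-0.0, 0.023, 1.0, 0.0]
wrist_force: [0.0, -0.1, -4.0]
gripper_width: 0.335
t 26.6 tcp [ 554.5 -243.5   77.3] yaw 177.39 F [ 0.  -0.1 -4. ] w 0.335 q [ 0.79  0.79 -0.72  1.74  0.66  0.87  1.3 ]
turn(tool,deg) [ 0.  -0.   0.4] shift now [-0.6 -1.5  0.3] shift after turn [-0.6 -1.5  0.3]
```

```bash
python3 -m crank '0 0 0.5 0 0 0 1;0 0 0.5 0 0 0 1;0 0 0 0 0 0 1'; python3 go.py 555 -245 77 177
```

```text
time_s: 26.98
tool_pos: [554.5, -243.5, 76.7]
tcp_rot: [0.0, 0.023, 1.0, -0.0]
wrist_force: [-2.7, 0.7, 4.2]
gripper_width: 0.338
t 26.98 tcp [ 554.5 -243.5   76.7] yaw 177.38 F [-2.7  0.7  4.2] w 0.338 q [ 0.79  0.79 -0.72  1.74  0.66  0.87  1.3 ]
turn(tool,deg) [-0.   0.   0.4] shift now [-0.6 -1.5 -0.3] shift after turn [-0.6 -1.5 -0.3]
```

Contact. I release, retreat upward, move aside and check.

```bash
python3 -m crank '0 0 0 0 0 0 0;0 0 0 0 0 0 0;0 0 0 0 0 0 0;0 0 -5 0 0 0 -0.2;0 0 -20 0 0 0 -0.2;0 0 -30 0 0 0 -0.2;0 0 -40 0 0 0 -0.2;0 0 -40 0 0 0 -0.2'; python3 -m crank '0 30 0 0 0 0 -1;0 45 0 0 0 0 -1;0 50 0 0 0 0 -1;0 50 0 0 0 0 -1;0 50 0 0 0 0 -1;0 50 0 0 0 0 -1;0 0 0 0 0 0 -1;0 0 0 0 0 0 -1'
python3 - <<'E'
from h import *
o=[]
for n in('top','side'):
    d=grab(n); X=cloud(d)
    f=d['frame'][60:210,340:490,::-1] if n=='top' else d['frame'][10:160,150:300,::-1]
    o.append(cv2.resize(f,(400,400),interpolation=cv2.INTER_CUBIC))
    C=np.hypot(X[...,0]-555,X[...,1]+244)<28
    for t,lo,hi in(('tip',122,140),('cone',110,140),('body',71,108)):
        P=X[C&(X[...,2]>lo)&(X[...,2]<hi)]
        if len(P): print(n,t,len(P),np.median(P,0).round(1),P.min(0).round(1),P.max(0).round(1))
    B=np.hypot(X[...,0]-596,X[...,1]+248)<75
    P=X[B&(X[...,2]>83)&(X[...,2]<94)&~C]; print(n,'fin',cv2.minAreaRect(P[:,:2].astype(np.float32)),np.median(P[:,2]))
    P=X[B&(X[...,2]>52)&(X[...,2]<62)&~C]; print(n,'plate',np.linalg.lstsq(np.c_[P[:,:2]-[596,-248],np.ones(len(P))],P[:,2],rcond=None)[0].round(3))
cv2.imwrite('pics/final.png',np.hstack(o))
E
```

```text
time_s: 27.98
tool_pos: [554.5, -243.3, 214.1]
tcp_rot: [0.0, 0.023, 1.0, -0.0]
wrist_force: [0.8, 0.4, -0.1]
gripper_width: 0.599
time_s: 28.98
tool_pos: [567.1, 30.9, 212.3]
tcp_rot: [0.0, 0.023, 1.0, -0.0]
wrist_force: [-0.8, 0.3, -0.0]
gripper_width: 1.0
top fin ((0.0, 0.0), (0.0, 0.0), 0.0) nan
top plate [0. 0. 0.]
side tip 16 [ 556.9 -240.5  126. ] [ 548.5 -246.4  122.5] [ 562.9 -235.3  132.5]
side cone 57 [ 556.  -239.1  117.9] [ 543.4 -250.   110.1] [ 569.8 -230.1  132.5]
side body 111 [ 555.2 -232.2   89.9] [ 542.3 -247.1   71. ] [ 574.4 -221.3  107.9]
side fin ((595.7675170898438, -247.92910766601562), (89.9918441772461, 14.09578800201416), 86.78951263427734) 89.08244466780582
side plate [0.0000e+00 3.0000e-03 5.7827e+01]
  return _methods._mean(a, axis=axis, dtype=dtype,
  ret = ret.dtype.type(ret / rcount)
```

The side view's numbers confirm the result: the cone tip is at z = 132.5 (57 + 75), standing upright at (556,-242). The plate is flat at 57.8 and the fin is centred with its top at 89. I hand in.

```bash
python3 -c "
from rig import *
print(job_done())"
```

```text
the job is handed in; nothing more can be done
None
```

The case is packed in the order asked, and I handed the job in at about 29 s on the robot's clock. The small faceplate went hub up into the empty pocket. The plain plywood divider went over it, fin up. The conical centre now stands on the near strip beside the fin.

**Faceplate:** the check after placing it showed the hub top at z = 44–45 mm, so it lies flat on the pocket floor.

**Divider:** the last side-view depth showed the plate level at 57.8 mm and the fin centred in the case, with its top at 89 mm.

**Centre:** it stands upright at about (556, -242) mm. Its point is at 132.5 mm, against 132 mm expected.

**Forces:** every wrist force I read stayed under about 10 N.

**Checks that failed:**
- The final picture could not be viewed because the 12-picture limit was reached.
- The final top-view depth gave no points on the case, so the last check of the divider and centre rests on the side view's depth alone.
- An earlier depth check of the divider just after lifting also came back empty. It was repeated over the case and came out level.

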